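# Dispense one drying capsule and nudge it onto the cork

### The arm

A 6-joint arm with a two-finger parallel gripper is mounted at the origin on the work surface. World frame = base frame: x ahead of the robot, y to its left, z up, the work surface at z = 0. Lengths are in m, angles in rad, forces in N, time in s.
With the tool pointing down it reaches from about 0.35 to 0.775 m from the base axis. Payload 5.5 kg.
Tool frame: the origin (TCP) lies at the very end of the fingers, on their centre line; the grasp point (between the pads) lies 19 mm behind it; x points along the fingers, y is the direction in which the jaws open and shut, and the axes are right-handed (so a half turn about x gives the same grasp; the last joint's range is limited). The gripper opens to 85 mm and grips with 20 to 120 N. Pads are 22 mm wide; open, the fingers measure 114 mm over their backs; the gripper's body (76 mm by 85 mm) begins 54 mm behind the grasp point. The pads swing forward as they close: fully open they stand 13 mm farther back than shut.
Start: joints at [-1.336, 0.313, 0.046, 1.304, 0, 1.431], TCP at [0.21, -0.535, 0.231] pointing down, gripper open.
Joint ranges: [-2.76, 2.76], [-0.86, 1.69], [-1.03, 1.26], [-2.2, 2.34], [-1.47, 1.5], [-3.14, 3.14]. Speed limits (rad/s): [2.57, 2.57, 3.14, 3.14, 3.14, 3.14].

### API

Orientations are given as a unit quaternion [w, x, y, z].
In Python, from workcell import readout, cams, env, finder gives the robot as it stands.
- The arm moves only by the tool drive_tool, never from a script. Its argument "moves" is a list that holds one entry, the list of rows, each a list of 7 numbers: the shift along the tool's x, y, z in m, then the turn, a rotation vector about the tool's x, y, z in rad, then the closure in counts, from 0 (fully open) to 255 (shut). A call has exactly 5 rows; each row is the pose to reach, as a shift and turn from the pose measured when the call began, along the tool's axes at that moment; what a row does not reach only later rows make up. A row lasts 1/8 s, in which the tool goes at most 62.5 mm and 10.7 degrees, less where a joint would pass 70% of its speed; a pose out of reach is approached as far as the arm can. A call with a gripper value outside its range is refused whole. The fingers move at their own pace and stop on an object; "squeeze" is the grip in N (left out, the last holds). Time passes only in rows, so rows that repeat a pose let the fingers close, or fill a call up. It gives the time, the measured TCP pose, the force and the opening at its end, in the units of the state.
- readout.get_state(): the state, without advancing time (a new reading comes with each control period).
- cams.read_camera(name): name is "scene" or "top"; returns the picture (400x640x3 uint8, blue, green, red); there is no depth.
- cams.camera_params(name): a dict with "mtx" (3x3 intrinsics, pixels), "dist" ([k1, k2, p1, p2, k3] as OpenCV has them; the pictures are not rectified), "R" (3x3) and "t" (3): a world point X has camera coordinates R X + t. Camera axes: x right, y down, z forward; pixel columns grow to the right and rows downward; lengths in m; the calibration is good to about 2 mm. A picture is of the moment at which its call begins. camera_params takes no time and is no camera call.
- env.hand_in(): hands the job in, once; it reports no verdict.
Trained networks look in the newest picture that a camera, given by its name, has taken for a name from the list of things; names that differ only in an ending like _2 or _b are one class to them, and where a whole thing is asked for, a point or a joint stands for the part that bears it (a point fixed in the world has none). Each returns a list of dicts, best first, with "conf" (0 to 1); they miss things now and then, are a little off and sometimes report something else, mostly with a low value. They report only what shows in the picture. A call takes as long as a camera call. They do not tell look-alikes from the thing itself.
- finder.regions_of(camera, name): "pixels" (400x640 bool, what is visible of it) and "point" ([column, row] in pixels, amid what is visible of it).
The state is a dict: "clock": time; "joint_pos": joint angles; "qvel": joint speeds; "tau": joint torques, N m; "tcp_pos": TCP position; "orientation": TCP orientation; "wrist_force": force on the tool from outside, world axes, zero at the start; "ft_torque": the same for the moment, N m; "finger_gap": finger opening in m.
Only numpy, scipy, OpenCV 4.12 (cv2) and the standard library are available. Lean on these libraries where they do the work, as an engineer would, in place of code of your own. Each camera call takes 0.05 s, during which the arm holds its last target.

### The job

Press the plunger of the capsule dispenser all the way down once and let it come back up, so that a single drying capsule slides out in front. Then push that capsule across the desk top with the fingertips until it lies wholly on the round cork inlay, and leave it there: do not pick it up or tip it over. Keep the other capsules in the dispenser and do not disturb anything else on the desk.

Things in the scene. Friction and masses are not known exactly. Their poses are not given: they have to be found in the camera images.
- dispenser: Dispenser fixed to the desk: clear square magazine (43 x 43 mm, 45 high) with three stacked capsules; behind it (+x of its frame) a grey housing 80 x 46 x 45 mm high (x 22 to 102 mm) on a foot 64 mm wide, 5 mm thick, that ends at x = 110 mm; the plunger is on top. Origin on the magazine's axis at desk level, z up. The outlet slot is at the foot of its -x face (x = -21 mm).
- plunger_top (a point): Centre of the top of the plunger's round flat cap (36 mm across, 10 mm thick), 52 mm behind the magazine axis (+x of the dispenser) and 90 mm above the desk when up; it moves with the plunger.
- plunger (a joint): How far the plunger is pressed, m: 0 up, 0.025 fully down (straight down). Spring: about 3 N at first to 9 N fully down; returns by itself. A full press makes a tongue push the lowest capsule out along the dispenser's -x, centre about 75 mm from its origin, onto the bare desk. As the plunger rises the next capsule drops down in the magazine; another press would eject that too.
- capsule0: The lowest drying capsule, the one that comes out: a plain white plastic disc 34 mm across and 12 mm high, about 15 g. Origin at the centre of its underside. At the start it is in the magazine at desk level.
- capsule1: The second capsule, same size and origin; it starts 12 mm above the desk in the magazine and must stay in it.
- capsule2: The top capsule, same size and origin; it starts 24 mm above the desk in the magazine and must stay in it.
- cork: Round cork inlay, 100 mm across, flush with the desk top (no step), to the left or to the right of the dispenser and somewhat nearer to the robot. Origin at its centre at desk level.
- boat: Blue ceramic toy boat, about 88 x 40 mm, 56 mm high, standing loose on the side of the desk opposite the cork. Origin under its middle. Leave it alone.
- music_box: Tin music box 88 x 68 x 55 mm with a brass crank on its +y side, at the left. Origin under its middle. Leave it alone.
- brush: Cleaning brush, 150 mm long, lying on the right of the desk, handle towards its own -x. Leave it alone.
- cup: White ceramic cup, 72 mm across, 75 mm high, behind on the right. Origin under its middle. Leave it alone.
- aid_case: Black hearing aid case 70 x 50 x 24 mm, behind on the left. Origin under its middle. Leave it alone.
Things that resemble listed ones, but are neither listed nor needed, are in the scene too. What is shaped like the dispenser but orange is not meant.

How it is judged:
On the way, in this order (a step that is already met when the one before it is completed fails the run):
1. the plunger is pressed down (value of joint plunger above 0.02 m).
2. the plunger is up again and one capsule lies in front of the outlet (value of joint plunger below 0.004 m and x of capsule0 in the frame of dispenser below -0.05 m), for 0.1 s.
3. the capsule lies wholly on the cork (horizontal distance between capsule0 and cork below 0.033 m), for 0.2 s.
At the end, for the whole second after the job is handed in: The ejected capsule lies flat and at rest, its centre within 33 mm of the cork's centre (so wholly on the cork); the plunger is up; the other two capsules are in the magazine, the lower one on the desk; the boat, music box, brush, cup and case are within 15 mm of where they began (horizontal distance between capsule0 and cork below 0.033 m and height (world z) of capsule0 below 0.003 m and angle between capsule0's own z axis and vertical below 0.1 rad and linear speed of capsule0 below 0.01 m/s and value of joint plunger below 0.003 m and horizontal distance between each of capsule1, capsule2 and dispenser below 0.008 m and height (world z) of capsule1 below 0.005 m and height (world z) of capsule2 below 0.017 m and distance of each of boat, music_box, brush, cup, aid_case from where it was at the start of the episode below 0.015 m); the robot touches nothing.
It fails at once if the capsule is lifted (height (world z) of capsule0 above 0.012 m).
It fails at once if the capsule is tipped over (angle between capsule0's own z axis and vertical above 0.5 rad).
It fails at once if another capsule leaves the magazine (horizontal distance between any of capsule1, capsule2 and dispenser above 0.015 m).
It fails at once if a bystander is moved (distance of any of boat, music_box, brush, cup, aid_case from where it was at the start of the episode above 0.015 m).
It also fails if it takes over 69 s, if anything falls off the work surface, if the arm or the gripper's body presses on something with over 40 N, if the wrist force passes 120 N, or if a joint passes its speed limit or range.

## Working session

There is one attempt and no reset: what is moved stays moved. The work goes in short steps, Python scripts to look and compute and a tool call to move; the robot and the scene stay as the last step left them, time stands still between calls to the robot, and variables do not carry over. Pictures are saved under pics/ and viewed, and the job is handed in when it is done.

Besides the shell and the picture viewer there is one more tool, called after "Emit:" in YAML: its name, and indented under it one key for each argument. drive_tool: Moves the arm, as the interface text tells. Its arguments: {"type":"object","properties":{"moves":{"type":"array"},"squeeze":{"type":"number"}},"required":["moves"]}

```bash
ls; mkdir -p pics; python3 - <<'E'
from workcell import readout, cams
import cv2
print(readout.get_state())
for n in ("scene","top"):
    im=cams.read_camera(n); cv2.imwrite(f"pics/{n}0.png",im)
    p=cams.camera_params(n); print(n,p)
E
```

```text
pics
{'clock': 0.0, 'joint_pos': array([-1.33560615e+00,  3.14011570e-01,  4.49884241e-02,  1.30357476e+00,
        2.06866138e-05,  1.43118768e+00]), 'qvel': array([-0.0010695 ,  0.00039847, -0.00085818, -0.00013881, -0.00083884,
       -0.00039401]), 'tau': array([ 1.42510624e-03, -4.80627751e+01,  2.98532206e+01,  1.93015917e-02,
       -1.44095594e-05,  9.19605512e-07]), 'tcp_pos': array([ 0.21037494, -0.53460164,  0.23040636]), 'orientation': array([-0.13110052, -0.69470339, -0.13237367,  0.69474964]), 'wrist_force': array([0.45145796, 0.37015502, 0.14476391]), 'ft_torque': array([-0.00980808,  0.01685788,  0.01820047]), 'finger_gap': 0.08537898750572566}
scene {'mtx': array([[441.23116901,   0.        , 318.65014154],
       [  0.        , 441.23116901, 196.98466009],
       [  0.        ,   0.        ,   1.        ]]), 'dist': array([-0.02689915,  0.        ,  0.        ,  0.        ,  0.        ]), 'R': array([[ 0.75490175,  0.65538157,  0.02446124],
       [ 0.3909011 , -0.41968481, -0.81918312],
       [-0.52661151,  0.62796469, -0.57301018]]), 't': array([-0.48424212, -0.17114369,  1.63391105])}
top {'mtx': array([[373.05075982,   0.        , 321.89220509],
       [  0.        , 373.05075982, 202.36172092],
       [  0.        ,   0.        ,   1.        ]]), 'dist': array([0.02601121, 0.        , 0.        , 0.        , 0.        ]), 'R': array([[ 0.00610751, -0.99987257, -0.01474937],
       [-0.99851586, -0.00529965, -0.05420332],
       [ 0.05411825,  0.01505853, -0.99842098]]), 't': array([0.03660987, 0.59039835, 0.90244928])}
```

View pics/scene0.png

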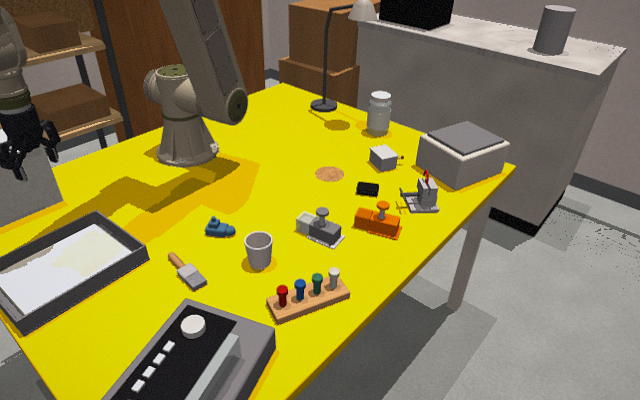

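View pics/top0.png

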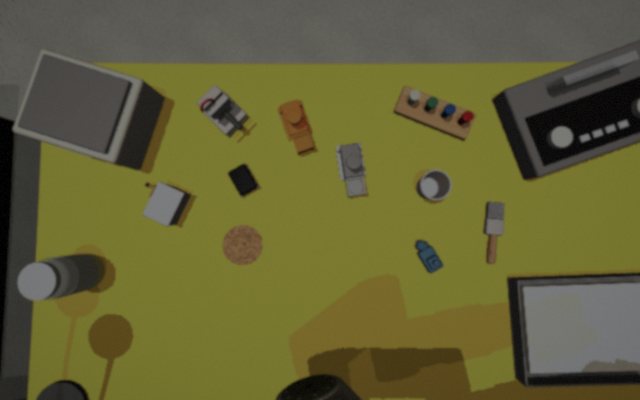

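The top view shows the grey dispenser at about (352,170), with the magazine at its lower end near (357,188). The orange look-alike is at (297,125), the cork at (242,245), the boat at (429,257), the case at (243,180) and the cup at (435,185). In the scene view, the candidates are grey at (320,227) and orange at (378,220). I choose the grey one.

```bash
cat > h.py <<'E'
import numpy as np, cv2
from workcell import readout, cams, env, finder
def ray(cam,uv):
    p=cams.camera_params(cam); n=cv2.undistortPoints(np.array([[uv]],float),p['mtx'],p['dist'])[0,0]
    R=p['R'];t=p['t']; return -R.T@t, R.T@np.array([n[0],n[1],1.])
def at_z(cam,uv,z):
    c,d=ray(cam,uv); return c+d*(z-c[2])/d[2]
def proj(cam,X):
    p=cams.camera_params(cam); r,_=cv2.Rodrigues(p['R'])
    return cv2.projectPoints(np.atleast_2d(np.array(X,float)),r,p['t'],p['mtx'],p['dist'])[0][:,0]
E
python3 - <<'E'
from h import *
for cam in("top","scene"):
    im=cams.read_camera(cam)
    for n in("dispenser","plunger_top","cork","boat","aid_case","cup","music_box","brush","capsule0"):
        for r in finder.regions_of(cam,n)[:3]:
            m=r['pixels']; ys,xs=np.nonzero(m)
            if r['conf']<.2: continue
            print(cam,n,round(r['conf'],2),r['point'],xs.min(),xs.max(),ys.min(),ys.max(),m.sum(), at_z(cam,r['point'],{'plunger_top':.09}.get(n,0)).round(3), at_z(cam,(xs.mean(),ys.mean()),0).round(4))
im=cv2.imread("pics/top0.png")[130:210,310:400]; a=cv2.resize(im,None,fx=6,fy=6,interpolation=cv2.INTER_CUBIC); cv2.imwrite("pics/ct.png",np.clip(a*1.6,0,255))
im=cv2.imread("pics/scene0.png")[195:260,280:360]; cv2.imwrite("pics/cs.png",cv2.resize(im,None,fx=8,fy=8,interpolation=cv2.INTER_CUBIC))
E
```

```text
top dispenser 0.78 [297.4, 124.9] 278 313 100 153 1156 [0.787 0.104 0.   ] [0.7863 0.1068 0.    ]
top dispenser 0.68 [352.2, 169.1] 335 365 143 196 1224 [ 0.675 -0.035  0.   ] [ 0.6777 -0.0323  0.    ]
top plunger_top 0.72 [350.2, 161.9] 346 361 154 169 210 [ 0.679 -0.025  0.09 ] [ 0.6946 -0.0378  0.    ]
top plunger_top 0.59 [292.8, 116.7] 286 300 109 124 169 [0.783 0.107 0.09 ] [0.8094 0.1147 0.    ]
top plunger_top 0.29 [242.9, 178.6] 228 257 164 196 605 [0.639 0.219 0.09 ] [0.6469 0.24   0.    ]
top boat 0.69 [426.7, 256.4] 416 442 240 272 535 [ 0.459 -0.22   0.   ] [ 0.4592 -0.2234  0.    ]
top aid_case 0.96 [243.5, 175.6] 228 256 164 196 594 [0.658 0.238 0.   ] [0.6466 0.2406 0.    ]
top aid_case 0.64 [164.9, 205.3] 142 190 183 226 1435 [0.582 0.434 0.   ] [0.5853 0.4334 0.    ]
top cup 0.59 [433.6, 186.6] 416 451 170 200 906 [ 0.632 -0.238  0.   ] [ 0.6352 -0.2393  0.    ]
top cup 0.59 [162.9, 205.9] 142 188 183 225 1371 [0.58  0.439 0.   ] [0.5852 0.4338 0.    ]
top cup 0.47 [242.7, 176.0] 228 256 163 196 590 [0.657 0.24  0.   ] [0.6474 0.2415 0.    ]
top music_box 0.79 [164.
[... 886 characters left out ...]
.88 [218.7, 230.5] 205 233 217 236 374 [ 0.451 -0.217  0.   ] [ 0.4392 -0.2118 -0.    ]
scene aid_case 0.71 [368.7, 185.5] 356 377 181 195 269 [0.629 0.269 0.   ] [0.6332 0.2517 0.    ]
scene aid_case 0.44 [384.1, 158.0] 369 402 145 171 580 [0.563 0.459 0.   ] [0.56   0.4565 0.    ]
scene cup 0.71 [259.4, 247.6] 244 271 231 268 893 [ 0.59  -0.188  0.   ] [ 0.5901 -0.1921  0.    ]
scene music_box 0.94 [384.0, 157.0] 369 398 145 171 577 [0.558 0.465 0.   ] [0.5598 0.4561 0.    ]
scene brush 0.59 [189.0, 272.9] 168 205 252 289 606 [ 0.53  -0.375 -0.   ] [ 0.5225 -0.3756  0.    ][ WARN:0@7.246] global loadsave.cpp:1063 imwrite_ Unsupported depth image for selected encoder is fallbacked to CV_8U.
```

View pics/ct.png

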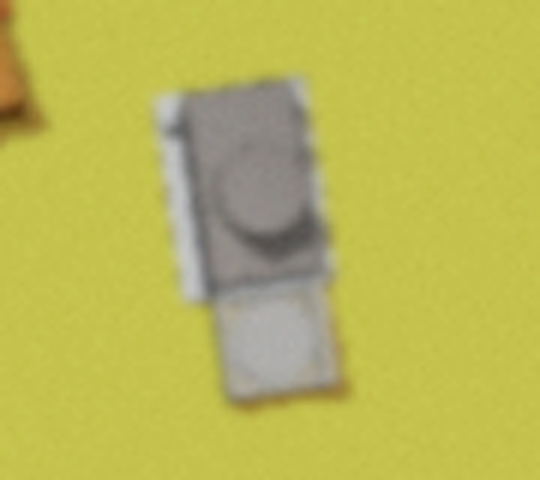

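View pics/cs.png

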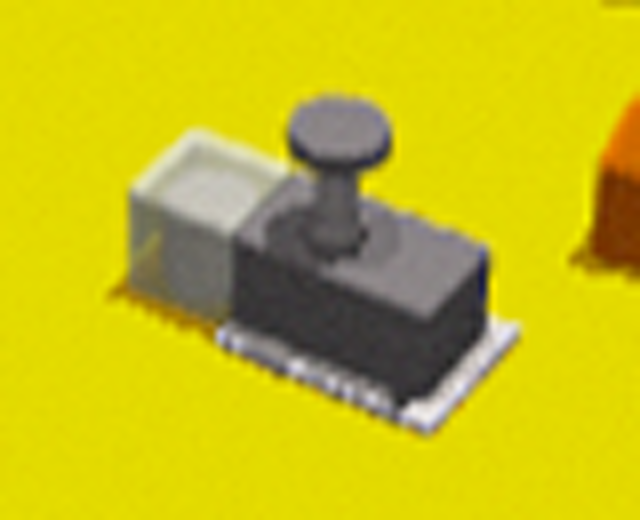

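```bash
cat > fit.py <<'E'
from h import *
from scipy.optimize import least_squares
T=lambda x,y:((x+.5)/6-.5+310,(y+.5)/6-.5+130)
S=lambda x,y:((x+.5)/8-.5+280,(y+.5)/8-.5+195)
h=.0215
ob=[("top",(-h,h,.045),T(228,398)),("top",(-h,-h,.045),T(340,385)),("top",(.102,.023,.045),T(185,92)),
("top",(.052,0,.09),T(263,192)),("top",(.110,.032,.005),T(155,97)),("top",(.022,.032,.005),T(187,300)),
("scene",(-h,h,.045),S(198,128)),("scene",(-h,-h,.045),S(130,192)),("scene",(.052,0,.09),S(340,124)),
("scene",(.110,-.032,.003),S(430,432)),("scene",(.110,.032,.003),S(518,325)),("scene",(.102,-.023,.045),S(432,318)),("scene",(.102,.023,.045),S(487,248)),("scene",(.022,-.032,.003),S(218,340))]
def W(p,L):
    c,s=np.cos(p[2]),np.sin(p[2]); return (p[0]+c*L[0]-s*L[1],p[1]+s*L[0]+c*L[1],L[2])
f=lambda p:np.concatenate([proj(c,W(p,L))[0]-uv for c,L,uv in ob])
if __name__=="__main__":
    for p0 in([.64,-.04,.1],):
        r=least_squares(f,p0,loss="soft_l1"); print(r.x,r.cost); print(f(r.x).reshape(-1,2).round(1).tolist())
        p=r.x; print("plunger",W(p,(.052,0,.09)),"eject",W(p,(-.075,0,0)))
    # cork by colour in top
    im=cv2.imread("pics/top0.png"); hsv=cv2.cvtColor(im,cv2.COLOR_BGR2HSV)
    sub=hsv[218:270,215:270]; print(hsv[245,242],hsv[245,200])
    m=((sub[...,0]<24)).astype(np.uint8); n,l,st,c=cv2.connectedComponentsWithStats(m); i=1+np.argmax(st[1:,4]); print(st[i],c[i]+[215,218],at_z("top",c[i]+[215,218],0))
    im=cv2.imread("pics/scene0.png"); hsv=cv2.cvtColor(im,cv2.COLOR_BGR2HSV)
    sub=hsv[160:186,308:350]; m=((sub[...,0]<24)).astype(np.uint8); n,l,st,c=cv2.connectedComponentsWithStats(m); i=1+np.argmax(st[1:,4]); print(st[i],c[i]+[308,160],at_z("scene",c[i]+[308,160],0))
E
python3 fit.py
```

```text
[ 0.62936136 -0.04126185  0.14824259] 2.827617162598061
[[0.6, -0.2], [-0.2, -0.6], [-0.3, 0.1], [0.6, -0.6], [0.2, -0.0], [-0.1, 0.7], [-0.1, -0.4], [-0.1, -0.8], [0.2, -0.1], [-0.2, -0.1], [0.4, 0.7], [-0.6, -0.5], [1.0, -0.6], [-0.5, -0.3]]
plunger (np.float64(0.6807910299405349), np.float64(-0.033581442572894325), 0.09) eject (np.float64(0.5551839436649232), np.float64(-0.05233937095934053), 0)
[ 15 126 115] [ 30 155 122]
[   8    7   39   40 1247] [242.03688853 244.51403368] [0.4846705 0.2388608 0.       ]
[  7   6  29  16 349] [329.2234957  173.66762178] [0.48492198 0.2361449  0.        ]
```

```bash
cat >> h.py <<'E'
from scipy.spatial.transform import Rotation as Ro
def rel(target,jawyaw=None):
    s=readout.get_state(); q=s['orientation']; R=Ro.from_quat(q,scalar_first=True); M=R.as_matrix()
    d=M.T@(np.array(target)-s['tcp_pos'])
    if jawyaw is None: rv=np.zeros(3)
    else:
        best=None
        for a in(jawyaw,jawyaw+np.pi):
            y=np.array([np.cos(a),np.sin(a),0]);x=np.array([0,0,-1.]);Rt=np.column_stack([x,y,np.cross(x,y)])
            v=Ro.from_matrix(M.T@Rt).as_rotvec()
            print("opt",v.round(3))
            if best is None or np.linalg.norm(v)<np.linalg.norm(best): best=v
        rv=best
    print("t",round(s['clock'],2),"tcp",s['tcp_pos'].round(4),"gap",round(s['finger_gap'],4),"F",s['wrist_force'].round(1),"j",s['joint_pos'].round(2))
    print("toolx",M[:,0].round(3),"tooly",M[:,1].round(3),"toolz",M[:,2].round(3))
    print("shift",d.round(4),"rot",rv.round(4))
E
python3 -c "
from h import *
rel((.681,-.034,.14),np.deg2rad(13.6))"
```

```text
opt [-1.433  0.    -0.   ]
opt [ 1.708 -0.    -0.   ]
t 1.1 tcp [ 0.2105 -0.5351  0.2313] gap 0.0855 F [0.2 0.8 0.4] j [-1.34  0.31  0.05  1.3   0.    1.43]
toolx [ 0. -0. -1.] tooly [ 0.366 -0.931  0.   ] toolz [-0.931 -0.366  0.   ]
shift [ 0.0913 -0.2941 -0.6213] rot [-1.4334e+00  1.0000e-04 -1.0000e-04]
```

Emit:
drive_tool:
  moves:
    - [[0,-0.024,-0.05,-0.12,0,0,255],[0,-0.048,-0.1,-0.24,0,0,255],[0,-0.072,-0.15,-0.36,0,0,255],[0,-0.096,-0.2,-0.48,0,0,255],[0,-0.12,-0.25,-0.6,0,0,255]]
  squeeze: 20

```text
clock: 1.72
tcp_pos: [0.4003, -0.3306, 0.2315]
orientation: [0.333, 0.624, 0.332, -0.624]
wrist_force: [1.1, -0.8, 1.1]
finger_gap: 0.0002
```

```bash
python3 -c "
from h import *
rel((.681,-.034,.13),np.deg2rad(13.6))"
```

```text
opt [-0.83   0.001 -0.001]
opt [ 2.312e+00 -1.000e-03 -1.000e-03]
t 1.73 tcp [ 0.4003 -0.3306  0.2315] gap 0.0002 F [ 1.1 -0.8  1.1] j [-0.85  0.2  -0.1   1.27 -0.    1.32]
toolx [ 0.001 -0.001 -1.   ] tooly [ 0.83  -0.558  0.001] toolz [-0.558 -0.83   0.   ]
shift [ 0.1015  0.0672 -0.4028] rot [-8.297e-01  5.000e-04 -6.000e-04]
```

Emit:
drive_tool:
  moves:
    - [[0,0.008,-0.05,-0.12,0,0,255],[0,0.017,-0.1,-0.24,0,0,255],[0,0.025,-0.15,-0.36,0,0,255],[0,0.034,-0.2,-0.48,0,0,255],[0,0.042,-0.25,-0.6,0,0,255]]

```text
clock: 2.35
tcp_pos: [0.5758, -0.1454, 0.2316]
orientation: [0.503, 0.497, 0.502, -0.497]
wrist_force: [0.4, -1.0, 0.3]
finger_gap: -0.0
```

```bash
python3 -c "
from h import *
rel((.681,-.034,.13),np.deg2rad(13.6))"
```

```text
opt [-0.226  0.001 -0.001]
opt [ 2.916e+00 -1.000e-03 -2.000e-03]
t 2.35 tcp [ 0.5758 -0.1454  0.2316] gap -0.0 F [ 0.4 -1.   0.3] j [-0.38  0.35  0.1   1.32 -0.    1.18]
toolx [ 0.001 -0.001 -1.   ] tooly [1.    0.012 0.001] toolz [ 0.012 -1.     0.001]
shift [ 0.1016  0.1064 -0.1102] rot [-0.2257  0.0011 -0.0008]
```

Emit:
drive_tool:
  moves:
    - [[0,0.035,-0.037,-0.1,0,0,255],[0,0.07,-0.073,-0.2,0,0,255],[0.03,0.106,-0.11,-0.226,0,0,255],[0.07,0.106,-0.11,-0.226,0,0,255],[0.1,0.106,-0.11,-0.226,0,0,255]]

```text
clock: 2.98
tcp_pos: [0.6804, -0.033, 0.1292]
orientation: [0.556, 0.436, 0.556, -0.437]
wrist_force: [-0.3, -0.6, -0.8]
finger_gap: 0.0002
```

```bash
python3 -c "
from h import *
rel((.681,-.034,.0645),np.deg2rad(13.6))
im=cams.read_camera('scene'); cv2.imwrite('pics/s1.png',cv2.resize(im[130:270,240:420],None,fx=4,fy=4))"
```

```text
opt [0.002 0.    0.001]
opt [-3.14e+00 -2.00e-03  1.00e-03]
t 2.98 tcp [ 0.6804 -0.033   0.1292] gap 0.0002 F [-0.3 -0.6 -0.8] j [-0.17  0.56  0.18  1.19 -0.    1.17]
toolx [-0.001 -0.001 -1.   ] tooly [ 0.971  0.237 -0.001] toolz [ 0.237 -0.971  0.   ]
shift [0.0647 0.0004 0.001 ] rot [0.002  0.0005 0.0011]
```

View pics/s1.png

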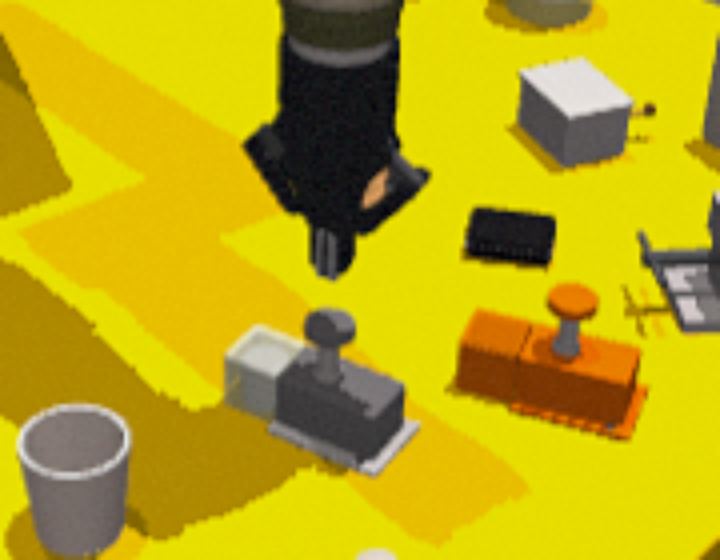

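The closed fingertips at (330,270) stand straight above the grey plunger cap at (330,325), about 40 mm up, with nothing else in the way. I press next.

Emit:
drive_tool:
  moves:
    - [[0.025,0,0,0,0,0,255],[0.04,0,0,0,0,0,255],[0.048,0,0,0,0,0,255],[0.056,0,0,0,0,0,255],[0.06,0,0,0,0,0,255]]

```text
clock: 3.65
tcp_pos: [0.6771, -0.0329, 0.0668]
orientation: [0.554, 0.436, 0.558, -0.438]
wrist_force: [-5.6, 2.0, 9.7]
finger_gap: 0.0
```

Emit:
drive_tool:
  moves:
    - [[0.001,0,0,0,0,0,255],[0.002,0,0,0,0,0,255],[0.003,0,0,0,0,0,255],[0.003,0,0,0,0,0,255],[0.003,0,0,0,0,0,255]]

```text
clock: 4.28
tcp_pos: [0.677, -0.0329, 0.0663]
orientation: [0.554, 0.436, 0.558, -0.438]
wrist_force: [-3.9, 1.0, 8.6]
finger_gap: -0.0005
```

```bash
python3 -c "
from h import *
rel((.68,-.034,.13),np.deg2rad(13.6))
im=cams.read_camera('scene'); cv2.imwrite('pics/s2.png',cv2.resize(im[130:270,240:420],None,fx=4,fy=4))"
```

```text
opt [ 0.001 -0.002  0.006]
opt [-3.14e+00 -9.00e-03 -3.00e-03]
t 4.28 tcp [ 0.677  -0.0329  0.0663] gap -0.0005 F [-3.9  1.   8.6] j [-0.17  0.6   0.08  1.06 -0.    1.17]
toolx [-0.006  0.001 -1.   ] tooly [ 0.972  0.236 -0.006] toolz [ 0.236 -0.972 -0.002]
shift [-0.0637  0.0022  0.0016] rot [ 0.0013 -0.0022  0.0059]
```

View pics/s2.png

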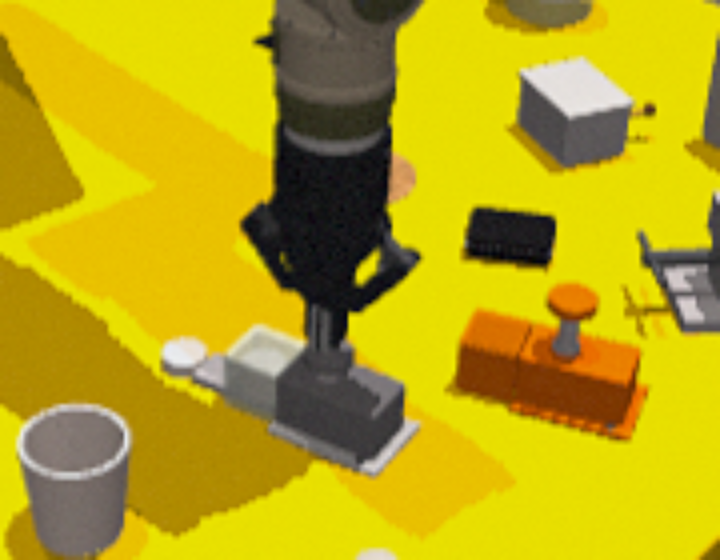

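The picture shows the white capsule outside the slot at (183,352), with the grey tongue still out behind it. The measured press is about 23.7 mm at 9 N. I press a little further before releasing, to be sure of the full stroke.

Emit:
drive_tool:
  moves:
    - [[0.003,0.0015,0,0,0,0.006,255],[0.006,0.003,0,0,0,0.006,255],[0.008,0.003,0,0,0,0.006,255],[0.01,0.003,0,0,0,0.006,255],[0.01,0.003,0,0,0,0.006,255]]

```text
clock: 4.95
tcp_pos: [0.6783, -0.0328, 0.0647]
orientation: [0.556, 0.437, 0.556, -0.437]
wrist_force: [-21.5, 1.4, 39.7]
finger_gap: 0.0002
```

Full stop reached: z is 0.0647 m and the force has risen sharply. Now I release.

Emit:
drive_tool:
  moves:
    - [[-0.01,0,0,0,0,0,255],[-0.03,0,0,0,0,0,255],[-0.06,0,0,0,0,0,255],[-0.09,0,0,0,0,0,255],[-0.09,0,0,0,0,0,255]]

```text
clock: 5.58
tcp_pos: [0.6806, -0.0334, 0.1589]
orientation: [0.558, 0.438, 0.553, -0.436]
wrist_force: [0.2, 0.1, 0.1]
finger_gap: 0.0004
```

```bash
python3 - <<'E'
from h import *
for c in("scene","top"):
    im=cams.read_camera(c); cv2.imwrite(f'pics/{c}3.png',im)
    for n in("capsule0",):
        for r in finder.regions_of(c,n)[:4]:
            ys,xs=np.nonzero(r['pixels']); print(c,round(r['conf'],2),r['point'],xs.mean(),ys.mean(),len(xs),at_z(c,(xs.mean(),ys.mean()),.008).round(4))
s=cv2.imread('pics/scene3.png'); t=cv2.imread('pics/top3.png')
cv2.imwrite('pics/c3.png',np.hstack([cv2.resize(s[180:260,265:355],None,fx=4,fy=4),cv2.resize(t[140:220,310:400],None,fx=4,fy=4)]))
rel((.555,-.095,.05),np.deg2rad(13.6))
print(proj("top",(.555,-.052,.012)),proj("scene",(.555,-.052,.012)))
E
```

```text
scene 0.6 [282.5, 218.6] 284.63366336633663 217.6039603960396 101 [ 0.5538 -0.0528  0.008 ]
opt [ 0.001 -0.     0.001]
opt [-3.141e+00 -2.000e-03 -1.000e-03]
t 5.78 tcp [ 0.6776 -0.0328  0.1536] gap -0.0002 F [ 0.5 -0.7  1.2] j [-0.17  0.55  0.21  1.24  0.    1.17]
toolx [-0.001  0.    -1.   ] tooly [ 0.972  0.236 -0.001] toolz [ 0.236 -0.972 -0.   ]
shift [ 0.1037 -0.1337  0.0316] rot [ 0.0007 -0.0005  0.001 ]
[[359.14506338 216.90615419]] [[285.09054153 216.56652291]]
```

View pics/c3.png

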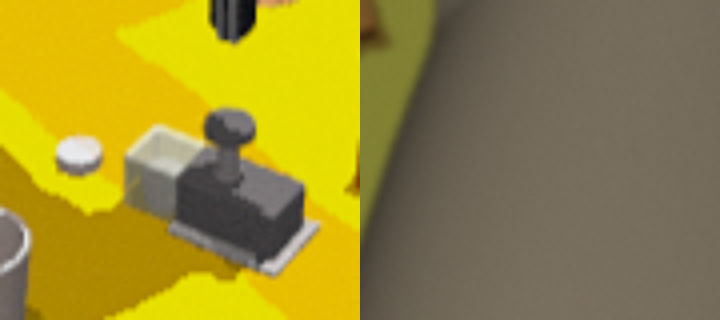

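The left crop (scene camera) shows the plunger up, one capsule on the bare desk at (78,155), and the magazine still filled. The capsule measures (0.554, −0.053) against the expected (0.555, −0.052). The arm blocks the top camera. Next I go behind the capsule with a 24 mm gap between the fingers.

```bash
python3 -c "
from h import *
rel((.5655,-.1017,.10),np.deg2rad(13.4))"
```

```text
opt [ 0.004 -0.     0.001]
opt [-3.137e+00 -2.000e-03 -1.000e-03]
t 5.78 tcp [ 0.6776 -0.0328  0.1536] gap -0.0002 F [ 0.5 -0.7  1.2] j [-0.17  0.55  0.21  1.24  0.    1.17]
toolx [-0.001  0.    -1.   ] tooly [ 0.972  0.236 -0.001] toolz [ 0.236 -0.972 -0.   ]
shift [ 0.0537 -0.1252  0.0405] rot [ 0.0042 -0.0005  0.001 ]
```

Emit:
drive_tool:
  moves:
    - [[0,-0.04,0.013,0,0,0,183],[0,-0.08,0.027,0.004,0,0,183],[0,-0.125,0.0405,0.004,0,0,183],[0.03,-0.125,0.0405,0.004,0,0,183],[0.053,-0.125,0.0405,0.004,0,0,183]]

```text
clock: 6.4
tcp_pos: [0.5642, -0.1019, 0.0991]
orientation: [0.554, 0.438, 0.556, -0.439]
wrist_force: [0.4, 0.1, -0.3]
finger_gap: 0.024
```

```bash
python3 -c "
from h import *
rel((.5655,-.1017,.005),np.deg2rad(13.4))
im=cams.read_camera('scene'); cv2.imwrite('pics/s4.png',cv2.resize(im[130:270,240:420],None,fx=4,fy=4))"
```

```text
opt [-0.001 -0.001  0.002]
opt [3.141e+00 4.000e-03 2.000e-03]
t 6.4 tcp [ 0.5642 -0.1019  0.0991] gap 0.024 F [ 0.4  0.1 -0.3] j [-0.32  0.38 -0.19  1.   -0.    1.02]
toolx [-0.003  0.001 -1.   ] tooly [ 0.973  0.231 -0.002] toolz [ 0.231 -0.973 -0.001]
shift [0.0941 0.0015 0.0002] rot [-0.001  -0.0014  0.0024]
```

View pics/s4.png

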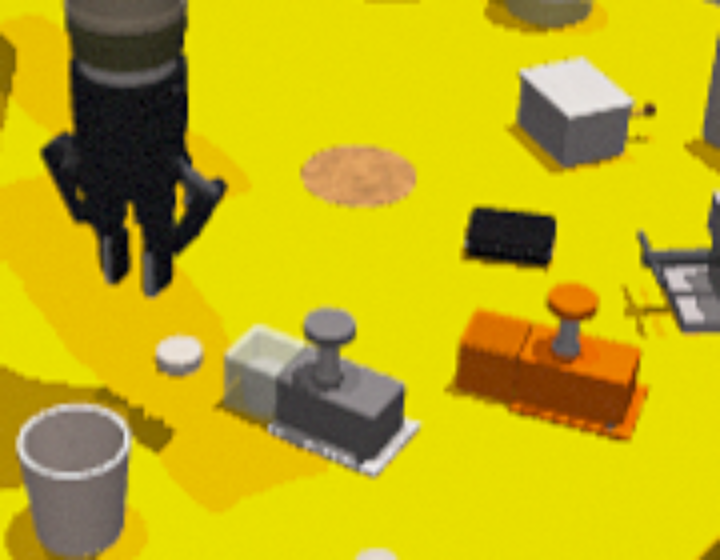

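The two fingertips at (115,275) and (155,285) are above and to the right of the capsule in the world frame, and the capsule at (180,355) has not moved. Descend.

Emit:
drive_tool:
  moves:
    - [[0.04,0.001,0,0,0,0.002,183],[0.07,0.001,0,0,0,0.002,183],[0.085,0.001,0,0,0,0.002,183],[0.094,0.001,0,0,0,0.002,183],[0.094,0.001,0,0,0,0.002,183]]

```text
clock: 7.08
tcp_pos: [0.563, -0.1007, 0.0018]
orientation: [0.553, 0.438, 0.557, -0.439]
wrist_force: [-0.2, -0.1, -0.9]
finger_gap: 0.0242
```

```bash
python3 -c "
from h import *
rel((.490,.2156,.005),np.deg2rad(13.4))
im=cams.read_camera('scene'); cv2.imwrite('pics/s5.png',cv2.resize(im[130:270,240:420],None,fx=4,fy=4))"
```

```text
opt [-0.001 -0.004  0.005]
opt [3.141 0.007 0.006]
t 7.08 tcp [ 0.563  -0.1007  0.0018] gap 0.0242 F [-0.2 -0.1 -0.9] j [-0.32  0.48 -0.3   0.79  0.    1.02]
toolx [-0.006  0.003 -1.   ] tooly [ 0.973  0.231 -0.005] toolz [ 0.231 -0.973 -0.004]
shift [-0.0018  0.0021 -0.3246] rot [-0.0006 -0.0041  0.0048]
```

View pics/s5.png

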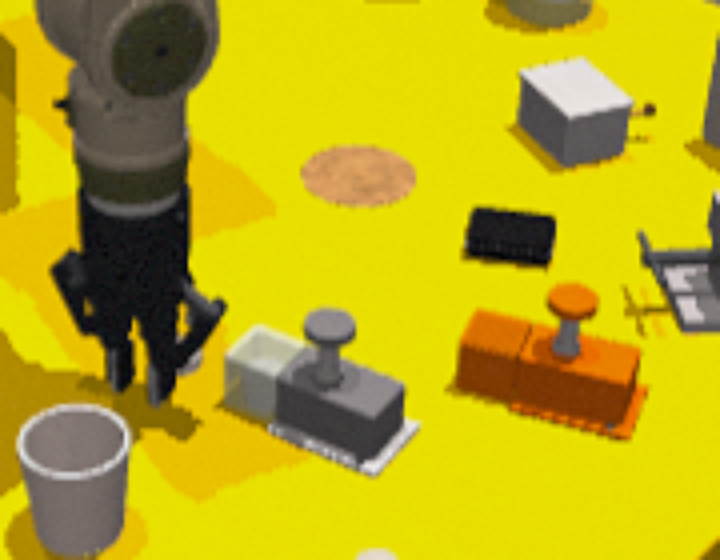

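The fingertips at (120,380) and (160,395) are behind the capsule, of which only the edge shows at (190,362). The height reads 1.8 mm, so I lift 3 mm and push slowly.

Emit:
drive_tool:
  moves:
    - [[-0.003,0.001,-0.008,0,-0.004,0.005,183],[-0.003,0.002,-0.018,0,-0.004,0.005,183],[-0.003,0.002,-0.026,0,-0.004,0.005,183],[-0.003,0.002,-0.036,0,-0.004,0.005,183],[-0.003,0.002,-0.048,0,-0.004,0.005,183]]

```text
clock: 7.75
tcp_pos: [0.5541, -0.0529, 0.0056]
orientation: [0.555, 0.439, 0.554, -0.438]
wrist_force: [0.9, -0.7, 0.1]
finger_gap: 0.0241
```

```bash
python3 -c "
from h import *
rel((.490,.2156,.005),np.deg2rad(13.4))
im=cams.read_camera('scene'); cv2.imwrite('pics/s6.png',cv2.resize(im[130:270,240:420],None,fx=4,fy=4))"
```

```text
opt [-0.001  0.001 -0.001]
opt [ 3.141e+00 -2.000e-03 -1.000e-03]
t 7.75 tcp [ 0.5541 -0.0529  0.0056] gap 0.0241 F [ 0.9 -0.7  0.1] j [-0.24  0.45 -0.35  0.77  0.    1.1 ]
toolx [ 0.001 -0.    -1.   ] tooly [0.973 0.231 0.001] toolz [ 0.231 -0.973  0.001]
shift [ 0.0005 -0.0003 -0.2761] rot [-0.0006  0.0006 -0.0012]
```

View pics/s6.png

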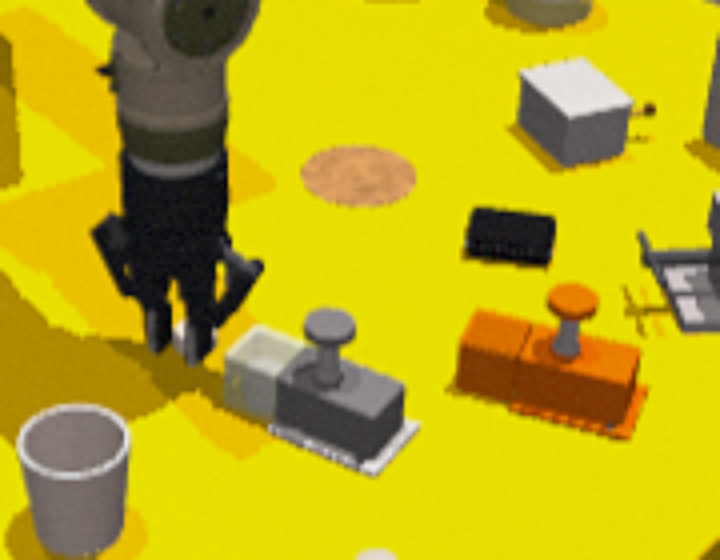

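The capsule shows between and beyond the fingertips at about (185,330), so it is moving with them and staying centred. Continue.

Emit:
drive_tool:
  moves:
    - [[0,0,-0.014,0,0,0,183],[0,0,-0.028,0,0,0,183],[0,0,-0.042,0,0,0,183],[0,0,-0.056,0,0,0,183],[0,0,-0.07,0,0,0,183]]

```text
clock: 8.43
tcp_pos: [0.5368, 0.0176, 0.0055]
orientation: [0.555, 0.438, 0.555, -0.438]
wrist_force: [-0.1, 0.1, 0.8]
finger_gap: 0.0243
```

```bash
python3 -c "
from h import *
rel((.490,.2156,.005),np.deg2rad(13.4))
im=cams.read_camera('scene'); cv2.imwrite('pics/s7.png',cv2.resize(im[130:270,240:420],None,fx=4,fy=4))"
```

```text
opt [ 0.001 -0.001 -0.   ]
opt [-3.141e+00  1.000e-03 -1.000e-03]
t 8.43 tcp [0.5368 0.0176 0.0055] gap 0.0243 F [-0.1  0.1  0.8] j [-0.12  0.42 -0.4   0.75  0.    1.22]
toolx [ 0.     0.001 -1.   ] tooly [0.973 0.232 0.   ] toolz [ 0.232 -0.973 -0.001]
shift [ 0.0007  0.0005 -0.2034] rot [ 0.0007 -0.0009 -0.0004]
```

View pics/s7.png

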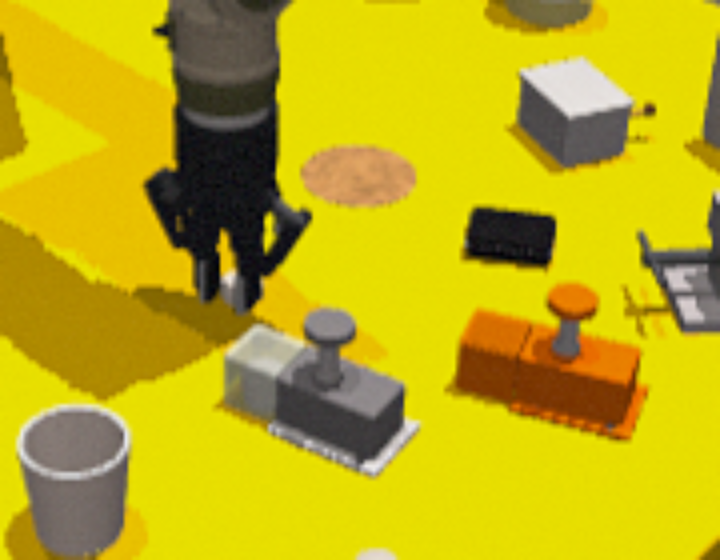

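The capsule is still nested between the tips at (232,288). Remaining travel is about 203 mm.

Emit:
drive_tool:
  moves:
    - [[0,0,-0.014,0,0,0,183],[0,0,-0.028,0,0,0,183],[0,0,-0.042,0,0,0,183],[0,0,-0.056,0,0,0,183],[0,0,-0.07,0,0,0,183]]

```text
clock: 9.1
tcp_pos: [0.5194, 0.0881, 0.0056]
orientation: [0.555, 0.438, 0.556, -0.437]
wrist_force: [0.0, -0.1, -0.0]
finger_gap: 0.0243
```

Emit:
drive_tool:
  moves:
    - [[0,0,-0.014,0,0,0,183],[0,0,-0.028,0,0,0,183],[0,0,-0.042,0,0,0,183],[0,0,-0.056,0,0,0,183],[0,0,-0.07,0,0,0,183]]

```text
clock: 9.72
tcp_pos: [0.5028, 0.157, 0.0057]
orientation: [0.555, 0.438, 0.556, -0.437]
wrist_force: [0.4, -0.8, -0.3]
finger_gap: 0.0241
```

```bash
python3 -c "
from h import *
rel((.490,.2156,.005),np.deg2rad(13.4))
im=cams.read_camera('scene'); cv2.imwrite('pics/s8.png',cv2.resize(im[130:270,240:420],None,fx=4,fy=4))"
```

```text
opt [ 0.002 -0.002  0.   ]
opt [-3.139e+00 -0.000e+00 -3.000e-03]
t 9.72 tcp [0.5028 0.157  0.0057] gap 0.0241 F [ 0.4 -0.8 -0.3] j [ 0.15  0.4  -0.43  0.74  0.    1.48]
toolx [-0.001  0.002 -1.   ] tooly [ 0.972  0.234 -0.   ] toolz [ 0.234 -0.972 -0.002]
shift [ 0.0009  0.0012 -0.0599] rot [ 0.0021 -0.0021  0.0002]
```

View pics/s8.png

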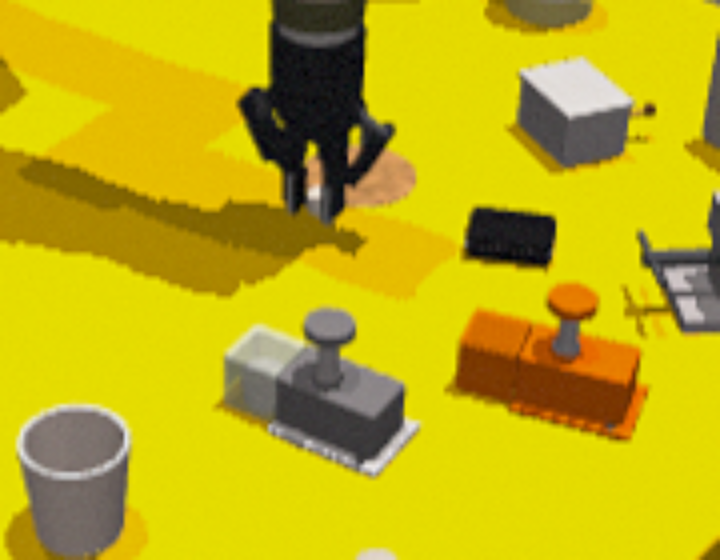

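The capsule, at (318,195), is just reaching the edge of the cork. I make the final 58 mm and slow down at the end.

Emit:
drive_tool:
  moves:
    - [[0,0,-0.015,0,0,0,183],[0,0.001,-0.029,0,0,0,183],[0,0.001,-0.042,0,0,0,183],[0,0.001,-0.052,0,0,0,183],[0,0.001,-0.058,0,0,0,183]]

```text
clock: 10.4
tcp_pos: [0.4894, 0.2156, 0.0059]
orientation: [0.555, 0.438, 0.557, -0.437]
wrist_force: [0.4, -0.6, 0.5]
finger_gap: 0.0239
```

Emit:
drive_tool:
  moves:
    - [[0,0,0,0,0,0,183],[0,0,0.008,0,0,0,183],[0,0,0.02,0,0,0,183],[0,0,0.035,0,0,0,183],[0,0,0.05,0,0,0,183]]

```text
clock: 11.02
tcp_pos: [0.5016, 0.1655, 0.0058]
orientation: [0.555, 0.438, 0.556, -0.437]
wrist_force: [-0.3, 0.3, 0.1]
finger_gap: 0.0243
```

Emit:
drive_tool:
  moves:
    - [[-0.03,0,0.01,0,0,0,183],[-0.07,0,0.05,0,0,0,183],[-0.1,0,0.1,0,0,0,183],[-0.13,0,0.15,0,0,0,183],[-0.15,0,0.2,0,0,0,183]]

```text
clock: 11.65
tcp_pos: [0.5493, -0.032, 0.157]
orientation: [0.555, 0.439, 0.556, -0.437]
wrist_force: [0.7, 0.6, -0.2]
finger_gap: 0.0242
```

```bash
python3 - <<'E'
from h import *
for c in("scene","top"):
    im=cams.read_camera(c); cv2.imwrite(f'pics/{c}9.png',im)
    for n in("capsule0",):
        for r in finder.regions_of(c,n)[:4]:
            ys,xs=np.nonzero(r['pixels']); print(c,round(r['conf'],2),r['point'],xs.mean(),ys.mean(),len(xs),at_z(c,(xs.mean(),ys.mean()),.008).round(4))
s=cv2.imread('pics/scene9.png'); t=cv2.imread('pics/top9.png')
cv2.imwrite('pics/c9.png',np.hstack([cv2.resize(s[150:250,260:360],None,fx=4,fy=4),cv2.resize(t[200:300,200:300],None,fx=4,fy=4)]))
rel((.555,-.095,.05))
E
```

```text
top 0.55 [237.4, 248.7] 240.2378048780488 245.54268292682926 164 [0.4826 0.2414 0.008 ]
t 11.85 tcp [ 0.5488 -0.0311  0.1553] gap 0.0242 F [ 0.4  0.4 -0.2] j [-0.2   0.3  -0.16  1.11  0.    1.13]
toolx [-0.     0.003 -1.   ] tooly [0.973 0.232 0.   ] toolz [ 0.232 -0.973 -0.003]
shift [ 0.1051 -0.0088  0.0639] rot [0. 0. 0.]
```

View pics/c9.png

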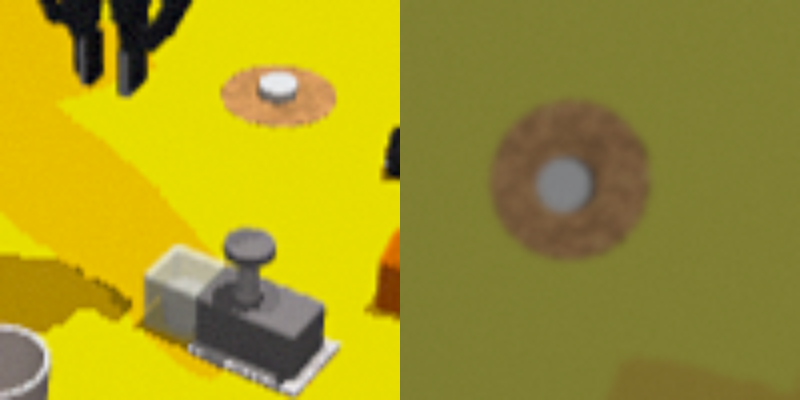

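View pics/top9.png

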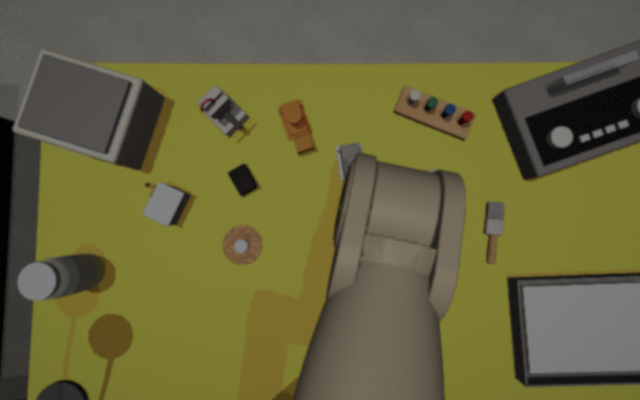

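The capsule lies flat at (240,245) in the top view, about 4 mm from the cork's centre. The plunger is up and the arm is clear. One last check of the bystanders before handing in.

```bash
python3 - <<'E'
from h import *
a=cv2.imread('pics/scene0.png');b=cv2.imread('pics/scene9.png')
cv2.imwrite('pics/cmp.png',np.hstack([a[130:310,150:420],b[130:310,150:420]]))
r=finder.regions_of("scene","boat")
for q in r[:2]: 
    ys,xs=np.nonzero(q['pixels']); print(q['conf'],xs.min(),xs.max(),ys.min(),ys.max())
env.hand_in()
E
```

```text
0.82 205 234 216 236
the job is handed in; nothing more can be done
```

View pics/cmp.png

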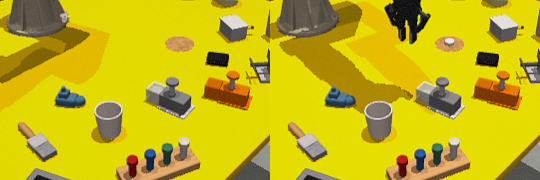

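I pressed the grey dispenser's plunger once to its stop and released it, and one capsule came out. I then pushed that capsule across the desk onto the cork with the fingertips set 24 mm apart. The job is handed in at about 12 s on the robot's clock; no verdict is reported.

**Capsule:** the top camera puts it at (0.483, 0.241) with the cork's centre at (0.485, 0.239). That is about 4 mm off centre against the 33 mm allowed, and it lies flat.

**Dispenser:** the plunger is up and nothing more has come out of the magazine. I could only see the two remaining capsules through its clear wall, so I did not measure their heights.

**Bystanders:** the before and after scene pictures show nothing moved. The boat's outline in the images matches within 1 pixel. The others I compared by eye only.

**Checks that failed or disagreed:** the capsule finder reported nothing in the final scene-camera picture, so the final position rests on the top camera plus viewing the scene crop. The arm hid the boat from the top camera at the end, and the finder's first look had mistaken the brush for a capsule, which I ignored. The final press briefly read about 40 N vertical at the wrist, at the plunger's stop; it came through the fingertips and is well under the 120 N wrist limit.

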